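# Unplug the humidity probe and put it into the dry box's port

### The job

Check the humidity of the boxed finds: pull the tall flat-sided probe straight up out of the charging dock, against its spring catch, and lower its thin rod gently into the open port in the lid of the dry box until the foot of the handle sits flat on the port, then let go. Do not drop or ram the probe, leave the short round probe in its bay, and do not disturb the other things on the worktop.

Things in the scene. Friction and masses are not known exactly. Their poses are not given: they have to be found in the camera images.
- dock: charging dock, fixed: grey block 98 x 176 mm, front panel to its -x. Origin: centre of underside. Bays at its y = +40 and -40 mm; a probe's foot stands 75 mm above the worktop. At both y sides of a bay a housing (top 101 mm above the worktop) with a sprung roller in the groove of the probe's foot: a straight upward pull of 10 to 20 N frees it within 20 mm. Fore and aft (x) only a 6 mm lip
- flat_probe: humidity probe to move, loose, 0.09 kg, standing in either bay: flat-sided grey handle 26 (x) x 30 (y) mm, 88 mm tall from the foot's underside, dark window near the top of its -x face, black groove in its y faces at 10 to 22 mm; under it a steel rod, 9 mm diameter, 62 mm long, tapered tip. Origin: centre of the foot's underside, z up the handle; axes parallel to the dock's at the start
- flat_probe_grip (a point): point on the flat probe's axis, 58 mm above its foot's underside, a good height to hold it (everything above 30 mm is clear of the dock)
- flat_probe_tip (a point): tip of the flat probe's rod, 62 mm below its foot's underside
- round_probe: a shorter probe in the dock's other bay, loose, with a round handle of 32 mm diameter, its top 66 mm above its foot's underside; it stays where it is. Origin: centre of its foot's underside
- dry_box: dry box, fixed: clear box with finds inside and a white lid with clips on its x sides; 175 (x) x 199 (y) mm, lid top 84 mm above the worktop (clips 88). Origin: centre of underside. On the lid at its y = +45 mm the open port, a low grey round boss (40 mm diameter, 8 mm high) with a hole; at y = -45 mm a closed round cap (42 mm diameter, 18 mm high)
- port (a point): centre of the open port's mouth, on top of its boss, 92 mm above the worktop: a vertical hole of 14 mm diameter, through the lid into the empty end of the box (more than 75 mm deep); z up
- vial_c: bystander: upright glass vial with a cap, 29 mm diameter, 72 mm high, loose. Origin: centre of its underside
- concretion: bystander: brown lump 38 x 41 x 23 mm, loose. Origin: its underside
- sherd_rim: bystander: flat red-brown potsherd 35 x 53 x 9 mm, loose. Origin: its underside
There are look-alikes about, which are no part of the job. Of the things shaped like the dock, the grey one is meant.

How it is judged:
By the outcome, as a careful person would: the job done as asked, in the order asked, and still so for the second after the job is handed in, with the robot touching nothing.
It also fails if it takes over 45 s, if anything falls off the work surface, if the arm or the gripper's body presses on something with over 40 N, if the wrist force passes 120 N, or if a joint passes its speed limit or range.

### The arm

A 6-joint arm with a two-finger parallel gripper is mounted at the origin on a cart in front of the work surface, level with it; the furniture and walls round the work are solid. World frame = base frame: x ahead of the robot, y to its left, z up, the work surface at z = 0. Lengths are in m, angles in rad, forces in N, time in s.
With the tool pointing down it reaches from about 0.375 to 0.975 m from the base axis. Payload 3.8 kg.
Tool frame: the origin (TCP) lies between the finger pads; the fingertips stand 22 mm ahead of it and the grasp point (between the pads) lies 3 mm ahead of it; z points along the fingers, y is the direction in which the jaws open and shut (so a half turn about z gives the same grasp; the last joint's range is limited). The gripper opens to 85 mm and grips with 20 to 120 N. Pads are 22 mm wide; open, the fingers measure 114 mm over their backs; the gripper's body (76 mm by 85 mm) begins 54 mm behind the grasp point. The pads swing forward as they close: fully open they stand 13 mm farther back than shut.
Start: joints at [1.075, 0.264, 1.604, -0, 1.274, -0.037], TCP at [0.299, 0.605, 0.218] pointing down, gripper open.
Joint ranges: [-2.63, 2.63], [-0.94, 2.18], [0.31, 2.57], [-1.31, 4.45], [0, 2.66], [-2.55, 2.55]. Speed limits (rad/s): [2.57, 2.57, 3.14, 3.14, 3.14, 3.14].

### API

Orientations are given as a rotation vector (axis times angle).
In Python, from workcell import * gives the robot as it stands.
- The arm moves only by the tool step_arm, never from a script. Its argument "motion" is a list that holds one entry, the list of rows, each a list of 7 numbers: the finger opening in m, from 0 to 0.0854, then the shift along the world's x, y, z in m, then the turn, a rotation vector about the world's x, y, z in degrees. A call has exactly 8 rows; each row is the pose to reach, as a shift and turn from the pose measured when the call began; what a row does not reach only later rows make up. A row lasts 1/8 s, in which the tool goes at most 62.5 mm and 10.7 degrees, less where a joint would pass 70% of its speed; a pose out of reach is approached as far as the arm can. A call with a gripper value outside its range is refused whole. The fingers move at their own pace and stop on an object; "newtons" is the grip in N (left out, the last holds). Time passes only in rows, so rows that repeat a pose let the fingers close, or fill a call up. It gives the time, the measured TCP pose, the force and the opening at its end, in the units of the state.
- read_state(): the state, without advancing time (a new reading comes with each control period).
- read_camera(name): name is "scene" or "top" or "wrist"; returns (picture, depth): 400x640x3 uint8, blue, green, red; 400x640 float32, m along the optical axis (not along the pixel's ray), 0 where there is no reading.
- get_calibration(name): a dict with "K" (3x3 intrinsics, pixels), "dist_coeffs" ([k1, k2, p1, p2, k3] as OpenCV has them; the pictures are not rectified), "world_from_camera" (4x4, takes a point from camera to world coordinates). Camera axes: x right, y down, z forward; pixel columns grow to the right and rows downward; lengths in m; the calibration is good to about 2 mm. A picture is of the moment at which its call begins: read the wrist's pose just before it. get_calibration takes no time and is no camera call; for the wrist camera it gives the pose at the moment of the call.
- finish_job(): hands the job in, once; it reports no verdict.
Trained networks look in the newest picture that a camera, given by its name, has taken for a name from the list of things; names that differ only in an ending like _2 or _b are one class to them, and where a whole thing is asked for, a point or a joint stands for the part that bears it (a point fixed in the world has none). Each returns a list of dicts, best first, with "score" (0 to 1); they miss things now and then, are a little off and sometimes report something else, mostly with a low value. They report only what shows in the picture. A call takes as long as a camera call. They do not tell look-alikes from the thing itself.
- spot_in(camera, thing): "xyz" ([x, y, z] in m, in the coordinates of the camera as it stood for that picture, good to about 4 mm: the middle of the surface that is visible of it).
- regions_of(camera, thing): "region" (400x640 bool, what is visible of it).
The state is a dict: "time": time; "q": joint angles; "joint_vel": joint speeds; "joint_torque": joint torques, N m; "tool_pos": TCP position; "tcp_rot": TCP orientation; "wrist_force": force on the tool from outside, world axes, zero at the start; "torque": the same for the moment, N m; "width": opening from 0.0 (shut) to 1.0 (fully open).
Only numpy, scipy, OpenCV 4.12 (cv2) and the standard library are available. Lean on these libraries where they do the work, as an engineer would, in place of code of your own. Each camera call takes 0.05 s, during which the arm holds its last target. There are 200 camera calls.

## Working session

There is one attempt and no reset: what is moved stays moved. The work goes in short steps, Python scripts to look and compute and a tool call to move; the robot and the scene stay as the last step left them, time stands still between calls to the robot, and variables do not carry over. Pictures are saved under pics/ and viewed, on a budget of 10 in all, crops included, one or two more only if the job needs it, and the job is handed in when it is done.

Besides the shell and the picture viewer there is one more tool, called after ">>>" by a JSON object that holds its "fn" and its "kwargs". step_arm: Moves the arm, as the interface text tells. Its arguments: {"type":"object","properties":{"motion":{"type":"array"},"newtons":{"type":"number"}},"required":["motion"]}

```bash
mkdir -p pics; cat > h.py <<'E'
from workcell import *
import numpy as np, cv2
def world(cam,p,T=None):
    T=np.array(get_calibration(cam)["world_from_camera"]) if T is None else T
    return (T@np.append(p,1))[:3]
def cloud(cam,depth,T=None):
    c=get_calibration(cam);K=np.array(c["K"]);d=np.array(c["dist_coeffs"])
    T=np.array(c["world_from_camera"]) if T is None else T
    h,w=depth.shape;u,v=np.meshgrid(np.arange(w),np.arange(h))
    n=cv2.undistortPoints(np.stack([u,v],-1).reshape(-1,1,2).astype(np.float64),K,d).reshape(h,w,2)
    P=np.dstack([n[...,0]*depth,n[...,1]*depth,depth])
    W=P@T[:3,:3].T+T[:3,3]; W[depth<=0]=np.nan
    return W
E
python3 - <<'E'
from h import *
for cam in ["scene","top"]:
    im,d=read_camera(cam); cv2.imwrite(f"pics/{cam}0.png",im); np.save(f"{cam}0.npy",d)
    for t in ["dock","flat_probe","round_probe","dry_box","port","vial_c","concretion","sherd_rim"]:
        try:
            for r in spot_in(cam,t)[:3]: print(cam,t,round(r["score"],2),world(cam,r["xyz"]).round(3))
        except Exception as e: print(t,e)
s=read_state();print(s)
E
```

```text
scene dock 0.73 [0.494 0.366 0.072]
scene dock 0.71 [0.516 0.628 0.068]
scene flat_probe 0.7 [0.529 0.336 0.134]
scene round_probe 0.56 [0.502 0.414 0.118]
scene round_probe 0.41 [0.521 0.337 0.129]
scene dry_box 0.88 [0.461 0.111 0.087]
scene dry_box 0.23 [0.495 0.365 0.069]
scene port 0.66 [0.466 0.114 0.082]
scene concretion 0.72 [ 0.449 -0.027  0.019]
scene sherd_rim 0.56 [ 0.441 -0.24   0.007]
top dock 0.67 [0.509 0.388 0.074]
top dock 0.62 [0.536 0.639 0.073]
top round_probe 0.55 [0.513 0.425 0.136]
top port 0.63 [0.489 0.155 0.08 ]
top vial_c 0.47 [0.525 0.348 0.163]
top concretion 0.57 [0.679 0.12  0.061]
top sherd_rim 0.44 [ 0.447 -0.239  0.008]
top sherd_rim 0.43 [0.514 0.424 0.136]
{'time': 0.9, 'q': array([ 1.07508314e+00,  2.63915521e-01,  1.60397068e+00,  2.27584500e-05,
        1.27371934e+00, -3.69004796e-02]), 'joint_vel': array([ 1.68220658e-03,  6.81687290e-04,  1.71523390e-03, -6.51530156e-05,
       -1.00588434e-03, -2.18716623e-04]), 'joint_torque': array([ 7.53788972e-04, -5.15045607e+01, -3.67730713e+01,  4.90037348e-05,
        6.15748577e-04,  4.54440965e-06]), 'tool_pos': array([0.29894297, 0.60519594, 0.21798511]), 'tcp_rot': array([-7.14401152e-01, -3.05926170e+00,  1.05317880e-05]), 'wrist_force': array([ 0.57906191, -0.12020145,  0.20781231]), 'torque': array([ 0.00494774, -0.01386871, -0.0021693 ]), 'width': 0.9989123261954468}
```

View pics/scene0.png

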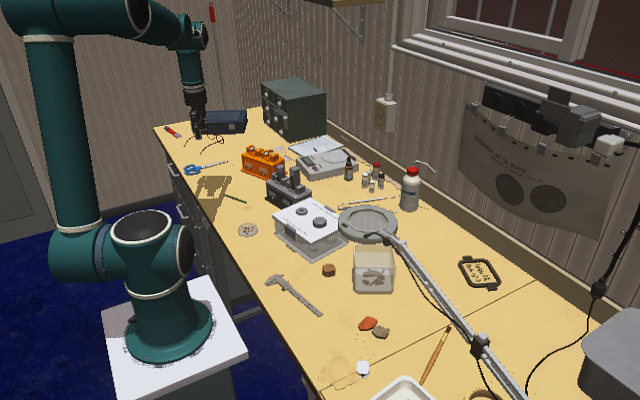

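View pics/top0.png

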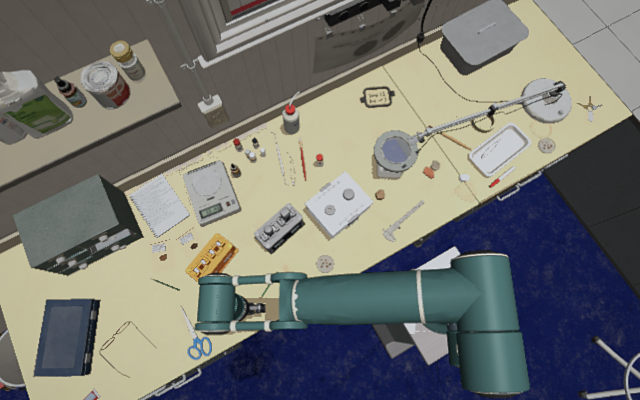

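The scene shows the grey dock at about (288,188) and the white dry box at about (308,228), with the magnifier behind the box. In the top view the dock is at (278,228) and the box at (338,205). The orange dock is the look-alike. Next I'll measure the geometry from depth.

```bash
python3 - <<'E'
from h import *
for cam in ["scene","top"]:
    W=cloud(cam,np.load(f"{cam}0.npy")); im=cv2.imread(f"pics/{cam}0.png")
    def rect(n,x0,x1,y0,y1,z0,z1):
        m=(W[...,0]>x0)&(W[...,0]<x1)&(W[...,1]>y0)&(W[...,1]<y1)&(W[...,2]>z0)&(W[...,2]<z1)
        p=W[m]; 
        if len(p)<5: print(cam,n,len(p));return
        r=cv2.minAreaRect((p[:,:2]*1000).astype(np.float32)); print(cam,n,len(p),np.round(r[0],0),np.round(r[1],0),round(r[2],1),'med',np.median(p,0).round(3))
    rect("lid",.3,.65,-.02,.27,.078,.093)
    rect("cap",.3,.65,-.02,.27,.096,.11)
    rect("dock",.38,.65,.27,.5,.06,.108)
    rect("flat",.4,.65,.29,.5,.148,.18)
    rect("rnd",.4,.65,.29,.5,.125,.146)
E
```

```text
scene lid 1736 [486. 153.] [171. 206.] 11.6 med [0.473 0.151 0.084]
scene cap 90 [494. 106.] [39. 38.] 17.0 med [0.494 0.104 0.101]
scene dock 693 [520. 381.] [ 85. 177.] 15.6 med [0.509 0.356 0.076]
scene flat 66 [531. 344.] [30. 33.] 20.0 med [0.528 0.337 0.16 ]
scene rnd 102 [521. 383.] [ 28. 114.] 13.7 med [0.519 0.354 0.136]
top lid 2078 [492. 151.] [169. 200.] 10.5 med [0.488 0.156 0.084]
top cap 91 [495. 148.] [ 39. 124.] 6.9 med [0.499 0.108 0.101]
top dock 902 [526. 384.] [ 82. 175.] 13.9 med [0.517 0.388 0.076]
top flat 71 [537. 346.] [28. 29.] 15.0 med [0.534 0.346 0.162]
top rnd 79 [522. 385.] [ 28. 108.] 8.4 med [0.517 0.421 0.138]
```

>>> {"fn": "step_arm", "kwargs": {"motion": [[[0.06,0.02,-0.02,0.06,0,0,-10],[0.06,0.05,-0.06,0.1,0,0,-20],[0.06,0.09,-0.11,0.13,0,0,-30],[0.06,0.13,-0.16,0.14,0,0,-40],[0.06,0.18,-0.21,0.14,0,0,-50],[0.06,0.22,-0.26,0.14,0,0,-50],[0.06,0.22,-0.26,0.14,0,0,-50],[0.06,0.22,-0.26,0.14,0,0,-50]]], "newtons": 60}}

```text
time: 1.9
tool_pos: [0.5202, 0.3434, 0.358]
tcp_rot: [1.945, 2.467, -0.0]
wrist_force: [0.3, 0.7, 0.6]
width: 0.704
```

```bash
cat > look.py <<'E'
from h import *
import sys
n=sys.argv[1]; s=read_state(); T=np.array(get_calibration("wrist")["world_from_camera"])
im,d=read_camera("wrist"); cv2.imwrite(f"pics/{n}.png",im); np.savez(n,d=d,T=T)
print(s["time"],s["tool_pos"].round(4),s["tcp_rot"].round(3),s["wrist_force"].round(1),s["width"]); print(T.round(3))
for t in sys.argv[2:]:
    for r in spot_in("wrist",t)[:3]: print(t,round(r["score"],2),world("wrist",r["xyz"],T).round(3))
E
python3 look.py w1 flat_probe round_probe port dock
```

```text
1.9 [0.5202 0.3434 0.358 ] [ 1.945  2.467 -0.   ] [0.3 0.7 0.6] 0.7039020451868728
[[ 0.972  0.222  0.073  0.501]
 [ 0.234 -0.924 -0.302  0.421]
 [ 0.     0.31  -0.951  0.514]
 [ 0.     0.     0.     1.   ]]
flat_probe 0.7 [0.531 0.347 0.164]
round_probe 0.86 [0.512 0.425 0.143]
round_probe 0.41 [0.533 0.35  0.166]
round_probe 0.17 [0.505 0.189 0.085]
port 0.35 [0.515 0.395 0.075]
dock 0.97 [0.519 0.393 0.077]
dock 0.75 [0.554 0.567 0.018]
```

View pics/w1.png

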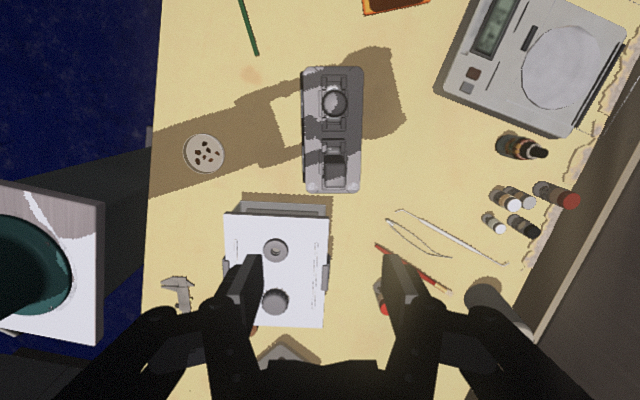

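The wrist view shows the flat probe at (334,165), the round probe at (335,102), the open port at (275,250) and the cap at (275,301). I'll take exact values from depth.

```bash
cat > meas.py <<'E'
from h import *
import sys
f=np.load(sys.argv[1]+".npz"); W=cloud("wrist",f["d"],f["T"]); im=cv2.imread(f"pics/{sys.argv[1]}.png")
def rect(n,x0,x1,y0,y1,z0,z1):
    m=(W[...,0]>x0)&(W[...,0]<x1)&(W[...,1]>y0)&(W[...,1]<y1)&(W[...,2]>z0)&(W[...,2]<z1)
    m=cv2.morphologyEx(m.astype(np.uint8),cv2.MORPH_OPEN,np.ones((2,2)))>0
    p=W[m]
    if len(p)<5: print(n,len(p));return
    r=cv2.minAreaRect((p[:,:2]*1000).astype(np.float32)); print(n,len(p),np.round(r[0],1),np.round(r[1],1),round(r[2],1),'med',np.median(p,0).round(4))
rect("lid",.3,.65,-.02,.27,.078,.087)
rect("boss",.44,.53,.15,.24,.0885,.097)
rect("cap",.44,.54,.06,.15,.096,.11)
rect("dock",.38,.65,.27,.5,.068,.08)
rect("hous",.38,.65,.27,.5,.093,.108)
rect("flat",.5,.57,.31,.38,.156,.18)
rect("rnd",.48,.55,.39,.46,.135,.15)
# port hole: dark pixels in boss, projected at z=0.092
c=get_calibration("wrist");K=np.array(c["K"]);dc=np.array(c["dist_coeffs"]);T=f["T"]
g=cv2.cvtColor(im,cv2.COLOR_BGR2GRAY)
def toplane(uv,z):
    n=cv2.undistortPoints(np.array(uv,float).reshape(-1,1,2),K,dc).reshape(-1,2)
    r=np.c_[n,np.ones(len(n))]@T[:3,:3].T; return T[:3,3]+r*((z-T[2,3])/r[:,2:])
if len(sys.argv)>2:
    x,y,R=map(int,sys.argv[2:5])
    sub=g[y-R:y+R+1,x-R:x+R+1]; print(sub[R-8:R+9,R-10:R+11])
    cv2.imwrite(f"pics/{sys.argv[1]}z.png",cv2.resize(im[y-R:y+R,x-R:x+R],None,fx=8,fy=8,interpolation=0))
    print(toplane([[x,y]],0.092).round(4))
E
python3 meas.py w1 275 250 20
```

```text
lid 7829 [nan nan] [nan  0.] nan med [nan nan nan]
boss 390 [485.2 187.8] [34.9 54.4] 10.6 med [nan nan nan]
cap 462 [502.3 101.9] [38.2 54.6] 15.8 med [nan nan nan]
dock 4509 [533.4 377.1] [ 89.4 199.3] 14.5 med [nan nan nan]
hous 1044 [527.4 382.7] [ 32.6 157. ] 14.3 med [nan nan nan]
flat 563 [539.9 337.5] [27.5 53. ] 24.5 med [nan nan nan]
rnd 416 [516.9 423.9] [25.4 25.9] 13.4 med [0.5164 0.4242 0.1391]
[[184 107  77 108 145 164 166 161 165 165 167 167 168 171 166 137  98  67
   44  83 172]
 [126  92 125 158 165 164 163 160 161 162 161 157 161 160 170 170 152 128
   82  54  90]
 [105 127 152 162 160 160 156 159 156 153 157 159 156 164 162 163 169 162
  143  89  59]
 [125 153 159 158 156 161 156 156 156 150 155 154 151 154 153 154 156 163
  158 130  69]
 [137 159 155 157 156 152 151 149 149 146 148 147 151 153 151 155 156 158
  164 155 112]
 [149 153 152 152 156 151 153 150 145 149 145 149 150 147 146 152 153 157
  155 157 140]
 [155 156 153 152 157 148 135 137 158 159 160 151 148 148 149 150 148 150
  158 156 156]
 [149 148 153 151 154 140 101 113 159 155 158 159 160 152 150 151 153 152
  152 157 156]
 [152 150 154 152 152 127  82  90 134 156 159 164 160 159 145 138 150 150
  152 155 154]
 [150 149 152 152 151 119  82  88  83 111 138 150 149 132 115 126 152 150
  147 148 155]
 [149 149 151 154 154 121  76  87  98  81  79  79  88  99 115 139 155 150
  150 152 155]
 [146 148 154 152 155 138  86  73 104 110  90  95 118 117 113 144 156 150
  151 151 153]
 [145 146 149 150 155 152 124  83  61  68  70  85  77  91 128 156 155 154
  150 148 146]
 [141 146 151 150 153 160 162 136 108  81  73  80  98 131 149 154 152 150
  149 148 141]
 [142 144 146 149 151 154 154 161 159 156 150 158 155 155 154 154 148 144
  151 146 143]
 [172 146 142 145 148 152 155 155 156 157 159 158 156 153 151 149 151 148
  141 141 162]
 [209 178 149 143 146 147 145 152 149 151 155 146 152 152 146 148 149 145
  135 155 191]]
[[0.4809 0.1997 0.092 ]]
```

```bash
sed -i 's/np.ones((2,2)))>0/np.ones((3,3)))>0; m\&=np.isfinite(W[...,2])/' meas.py; sed -i 's/^if len(sys.argv)>2:/print(toplane([[275,251.7]],0.092).round(4)) if sys.argv[1]=="w1" else 0\nif len(sys.argv)>2:/' meas.py; python3 meas.py w1
```

```text
lid 7769 [489.9 152.6] [166.9 200.2] 10.6 med [0.5093 0.1859 0.0835]
boss 390 [482. 197.] [35.2 37.4] 11.6 med [0.4823 0.1987 0.0913]
cap 462 [498.1 109.5] [39.8 39.9] 10.6 med [0.4983 0.1119 0.1011]
dock 4388 [525.  386.1] [ 79.8 175.8] 14.3 med [0.5192 0.3936 0.0745]
hous 996 [525.1 386.6] [ 30.9 147.4] 13.5 med [0.52   0.3984 0.1   ]
flat 559 [534.5 347.6] [26.1 29.7] 13.7 med [0.5344 0.3487 0.1621]
rnd 416 [515.1 424.8] [24.5 25.6] 13.5 med [0.515  0.425  0.1391]
[[0.4814 0.1969 0.092 ]]
```

>>> {"fn": "step_arm", "kwargs": {"motion": [[[0.06,0.014,0.004,-0.03,0,0,0],[0.06,0.014,0.004,-0.08,0,0,0],[0.06,0.014,0.004,-0.13,0,0,0],[0.06,0.014,0.004,-0.17,0,0,0],[0.06,0.014,0.004,-0.2,0,0,0],[0.06,0.014,0.004,-0.222,0,0,0],[0.06,0.014,0.004,-0.222,0,0,0],[0.06,0.014,0.004,-0.222,0,0,0]]]}}

```text
time: 3.15
tool_pos: [0.5324, 0.3513, 0.1372]
tcp_rot: [1.937, 2.473, 0.002]
wrist_force: [0.2, 0.5, 0.3]
width: 0.704
```

```bash
python3 look.py w2 flat_probe; python3 meas.py w2
```

```text
3.15 [0.5324 0.3513 0.1372] [1.937e+00 2.473e+00 2.000e-03] [0.2 0.5 0.3] 0.7039118422981386
[[ 0.971  0.227  0.075  0.512]
 [ 0.24  -0.923 -0.3    0.428]
 [ 0.001  0.31  -0.951  0.293]
 [ 0.     0.     0.     1.   ]]
flat_probe 0.62 [0.53  0.355 0.163]
lid 4100 [480.2 204.1] [159.3  97.1] 10.9 med [0.5155 0.2342 0.0834]
boss 167 [467. 193.] [ 8.  24.8] 13.5 med [0.4673 0.1939 0.0914]
cap 0
dock 15438 [524.6 386.2] [ 79.8 174.1] 13.8 med [0.5164 0.4032 0.0746]
hous 4267 [519.7 408. ] [ 31.8 103.6] 13.9 med [0.5198 0.3997 0.1001]
flat 4243 [537.9 349.1] [71.4 30.2] 14.4 med [0.5354 0.3521 0.1625]
rnd 2424 [515.1 424.9] [26.1 27. ] 1.4 med [0.515  0.4252 0.1391]
```

View pics/w2.png

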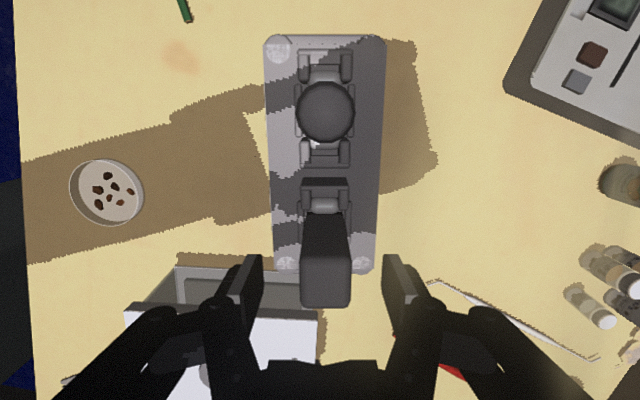

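The flat probe at (325,258) stands between the open jaws. The TCP is 4 mm off in y, so I'll correct that and close.

>>> {"fn": "step_arm", "kwargs": {"motion": [[[0.06,0.002,-0.004,-0.001,0,0,0],[0.06,0.002,-0.004,-0.001,0,0,0],[0.035,0.002,-0.004,-0.001,0,0,0],[0.02,0.002,-0.004,-0.001,0,0,0],[0.01,0.002,-0.004,-0.001,0,0,0],[0.01,0.002,-0.004,-0.001,0,0,0],[0.01,0.002,-0.004,-0.001,0,0,0],[0.01,0.002,-0.004,-0.001,0,0,0]]], "newtons": 70}}

```text
time: 4.25
tool_pos: [0.5352, 0.3474, 0.1373]
tcp_rot: [1.937, 2.472, 0.006]
wrist_force: [0.4, 0.2, 3.9]
width: 0.28
```

>>> {"fn": "step_arm", "kwargs": {"motion": [[[0.01,0,0,0.004,0,0,0],[0.01,0,0,0.008,0,0,0],[0.01,0,0,0.013,0,0,0],[0.01,0,0,0.018,0,0,0],[0.01,0,0,0.024,0,0,0],[0.01,0,0,0.03,0,0,0],[0.01,0,0,0.036,0,0,0],[0.01,0,0,0.042,0,0,0]]]}}

```text
time: 5.25
tool_pos: [0.5353, 0.3474, 0.1799]
tcp_rot: [1.937, 2.472, 0.006]
wrist_force: [-0.2, 0.5, -1.5]
width: 0.279
```

>>> {"fn": "step_arm", "kwargs": {"motion": [[[0.01,0,0,0.02,0,0,0],[0.01,0,0,0.05,0,0,0],[0.01,0,0,0.09,0,0,0],[0.01,0,-0.01,0.12,0,0,0],[0.01,-0.015,-0.05,0.12,0,0,0],[0.01,-0.035,-0.1,0.12,0,0,0],[0.01,-0.05,-0.14,0.12,0,0,0],[0.01,-0.054,-0.15,0.12,0,0,0]]]}}

```text
time: 6.25
tool_pos: [0.4808, 0.1957, 0.3016]
tcp_rot: [1.938, 2.469, 0.008]
wrist_force: [0.1, 1.0, -1.0]
width: 0.282
```

```bash
python3 look.py w3 flat_probe flat_probe_tip port;  python3 - <<'E'
from h import *
f=np.load("w3.npz");W=cloud("wrist",f["d"],f["T"])
m=(W[...,2]>.13)&(abs(W[...,0]-.48)<.06)&(abs(W[...,1]-.2)<.05)
for z in np.arange(.14,.33,.01):
    k=m&(abs(W[...,2]-z)<.005);p=W[k]
    if len(p)>4: print(z.round(2),len(p),p.min(0).round(4),p.max(0).round(4))
im,d=read_camera("scene");print([ (r["score"],world("scene",r["xyz"]).round(3)) for r in spot_in("scene","flat_probe_tip")])
cv2.imwrite("pics/s3.png",cv2.resize(im[120:280,220:420],None,fx=4,fy=4))
W=cloud("scene",d)
m=(W[...,2]>.1)&(W[...,2]<.34)&(abs(W[...,0]-.48)<.06)&(abs(W[...,1]-.2)<.05)
for z in np.arange(.13,.3,.01):
    k=m&(abs(W[...,2]-z)<.005);p=W[k]
    if len(p)>1: print("s",z.round(2),len(p),p.mean(0).round(4),p.min(0).round(3),p.max(0).round(3))
E
```

```text
6.25 [0.4808 0.1957 0.3016] [1.938 2.469 0.008] [ 0.1  1.  -1. ] 0.28191796324910007
[[ 0.971  0.224  0.079  0.46 ]
 [ 0.237 -0.924 -0.299  0.273]
 [ 0.006  0.309 -0.951  0.457]
 [ 0.     0.     0.     1.   ]]
flat_probe 0.83 [0.477 0.206 0.325]
flat_probe_tip 0.7 [0.481 0.208 0.323]
port 0.95 [0.476 0.186 0.086]
0.18 7 [0.4767 0.1972 0.1823] [0.4839 0.2002 0.184 ]
0.19 27 [0.4761 0.1955 0.1852] [0.485  0.2005 0.1941]
0.2 24 [0.4766 0.1971 0.1953] [0.4837 0.2005 0.2034]
0.24 65 [0.4651 0.2064 0.2405] [0.4892 0.2129 0.2448]
0.25 333 [0.4649 0.2028 0.2451] [0.4904 0.2131 0.2549]
0.26 5 [0.4654 0.203  0.2556] [0.4906 0.2111 0.265 ]
0.27 188 [0.4651 0.2031 0.2652] [0.4908 0.2126 0.2749]
0.28 230 [0.4649 0.2029 0.275 ] [0.491  0.2127 0.2849]
0.29 262 [0.4649 0.2028 0.285 ] [0.4905 0.2126 0.295 ]
0.3 310 [0.4652 0.2032 0.295 ] [0.4902 0.2129 0.305 ]
0.31 372 [0.4651 0.2035 0.305 ] [0.4905 0.2128 0.315 ]
0.32 776 [0.4549 0.1798 0.315 ] [0.502  0.2128 0.325 ]
[(0.66, array([0.476, 0.184, 0.277])), (0.21, array([ 0.452, -0.025,  0.017]))]
s 0.18 7 [0.4783 0.1969 0.1819] [0.476 0.195 0.179] [0.482 0.2   0.185]
s 0.19 6 [0.4777 0.195  0.1908] [0.475 0.191 0.188] [0.481 0.201 0.194]
s 0.2 9 [0.4776 0.1941 0.2002] [0.475 0.189 0.196] [0.482 0.199 0.204]
s 0.21 9 [0.4777 0.1936 0.2108] [0.474 0.192 0.207] [0.481 0.197 0.214]
s 0.22 9 [0.4797 0.1952 0.2203] [0.475 0.192 0.217] [0.484 0.199 0.225]
s 0.23 6 [0.4773 0.1936 0.2293] [0.474 0.192 0.226] [0.481 0.196 0.233]
s 0.24 20 [0.4743 0.1907 0.2422] [0.464 0.179 0.239] [0.492 0.21  0.245]
s 0.25 39 [0.4762 0.1888 0.2493] [0.463 0.176 0.245] [0.493 0.204 0.255]
s 0.26 33 [0.4745 0.1901 0.2606] [0.464 0.181 0.255] [0.493 0.206 0.265]
s 0.27 31 [0.4764 0.1877 0.2706] [0.464 0.179 0.265] [0.494 0.204 0.275]
s 0.28 40 [0.4751 0.1883 0.2802] [0.463 0.178 0.275] [0.497 0.209 0.285]
s 0.29 36 [0.4738 0.1893 0.2899] [0.464 0.18  0.285] [0.494 0.207 0.295]
```

View pics/w3.png

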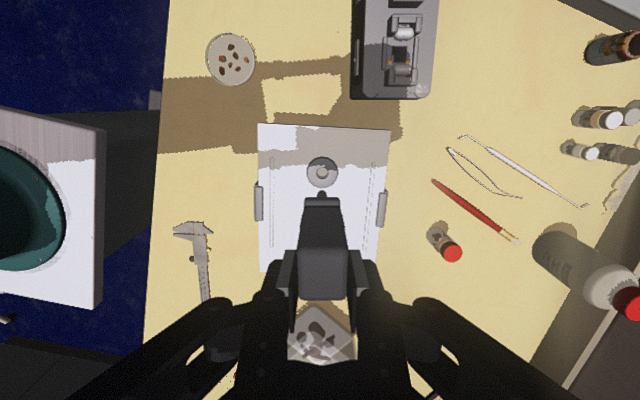

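View pics/s3.png

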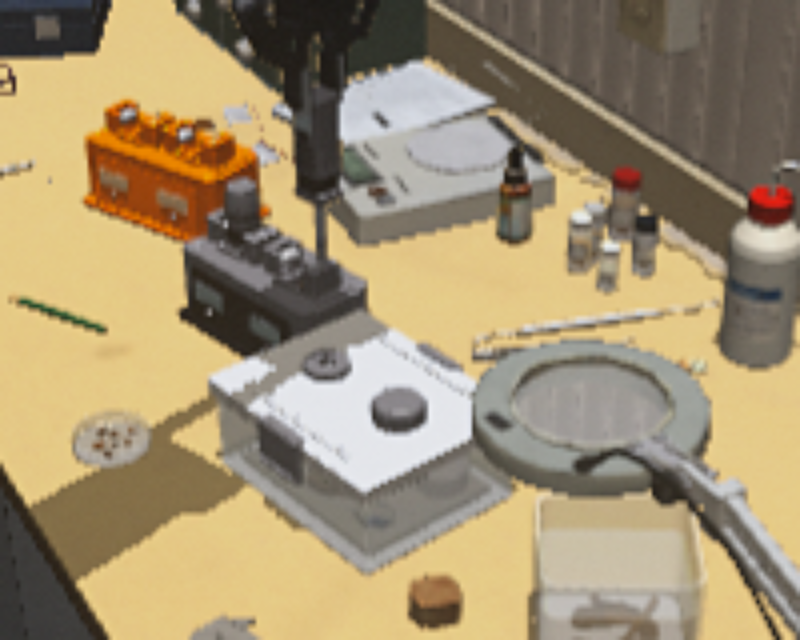

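The probe is held upright. The wrist view shows the rod tip at about (322,195) and the port at (322,172). I'll measure both in this same picture.

```bash
python3 meas.py w3 322 172 20 | cat; python3 - <<'E'
from h import *
f=np.load("w3.npz");W=cloud("wrist",f["d"],f["T"])
for lo,hi in[(.178,.186),(.186,.194),(.194,.204)]:
    k=(W[...,2]>lo)&(W[...,2]<hi)&(abs(W[...,0]-.48)<.03)&(abs(W[...,1]-.2)<.03);v,u=np.where(k);print(len(u),u.min(),u.max(),v.min(),v.max(),W[k].mean(0).round(4))
E
```

```text
lid 12570 [490.2 155.3] [165.8 197.6] 12.3 med [0.4677 0.1871 0.0836]
boss 666 [481.6 197.3] [37.1 37.2] 59.6 med [0.4817 0.1975 0.0915]
cap 0
dock 4871 [533.4 350.8] [ 81.2 100.4] 13.7 med [0.5271 0.3532 0.0746]
hous 1286 [532.4 353.2] [32.3 81.2] 13.5 med [0.5326 0.3624 0.0996]
flat 0
rnd 0
[[ 96  87  88  91  97 101 106  99  93  88  95 109 105  97  93  94  91  95
   94  94  94]
 [100 108 111 118 130 152 172 141 108 112 146 175 146  95  95  93  94  91
   96  98  95]
 [155 181 180 176 162 165 175 178 174 172 173 174 142  90  87  91  90  96
   95  91  96]
 [181 180 176 178 176 174 171 159 156 153 150 129 100  92  87  87  96  93
   95  95  90]
 [179 176 173 173 171 166 148 144 157 169 168 170 155 125  99  85  92  89
   86  93  90]
 [174 175 175 175 166 141 145 165 169 167 170 170 169 168 131  87  86 105
  104 102 104]
 [173 175 175 173 154 136 162 167 168 172 165 165 171 172 152 111 123 163
  176 174 168]
 [175 174 174 168 140 141 167 169 168 167 171 168 165 170 172 149 152 179
  178 178 173]
 [174 172 176 162 137 141 170 172 167 168 167 173 169 171 165 145 147 173
  179 172 169]
 [175
[... 157 characters left out ...]

  177 174 170]
 [173 176 176 173 146 111 116 142 164 162 166 168 157 130 103 121 157 182
  173 169 167]
 [173 173 174 178 158 122  99  95 108 123 128 121 104  97 108 133 171 180
  175 173 169]
 [177 173 172 175 176 150 119  93 109 104 103 109 102  89 128 169 183 179
  173 172 167]
 [174 174 172 177 173 177 156 122  89  84  78  78  95 142 169 178 178 174
  172 171 168]
 [170 172 176 173 176 183 180 176 168 156 155 160 169 176 183 181 170 168
  173 170 168]
 [171 175 175 174 170 173 177 181 175 180 181 179 185 180 172 173 171 166
  166 164 161]]
[[0.4809 0.1977 0.092 ]]
9 318 326 190 192 [0.4797 0.1992 0.1837]
24 317 327 191 196 [0.4799 0.1992 0.1901]
25 318 326 194 196 [0.4798 0.1996 0.1986]
```

>>> {"fn": "step_arm", "kwargs": {"motion": [[[0.01,0.001,0.002,-0.01,0,0,0],[0.01,0.001,0.002,-0.03,0,0,0],[0.01,0.001,0.002,-0.05,0,0,0],[0.01,0.001,0.002,-0.065,0,0,0],[0.01,0.001,0.002,-0.073,0,0,0],[0.01,0.001,0.002,-0.076,0,0,0],[0.01,0.001,0.002,-0.076,0,0,0],[0.01,0.001,0.002,-0.076,0,0,0]]]}}

```text
time: 7.55
tool_pos: [0.4833, 0.2006, 0.225]
tcp_rot: [1.935, 2.472, 0.009]
wrist_force: [-0.2, 0.2, -0.7]
width: 0.279
```

```bash
python3 look.py w4; python3 meas.py w4|head -2; python3 - <<'E'
from h import *
f=np.load("w4.npz");W=cloud("wrist",f["d"],f["T"])
for lo in np.arange(.1,.16,.008):
    k=(W[...,2]>lo)&(W[...,2]<lo+.008)&(abs(W[...,0]-.48)<.02)&(abs(W[...,1]-.2)<.03)
    if k.any():v,u=np.where(k);print(lo.round(3),len(u),u.min(),u.max(),v.min(),v.max(),W[k].min(0).round(4),W[k].max(0).round(4))
im=cv2.imread("pics/w4.png");cv2.imwrite("pics/w4z.png",cv2.resize(im[80:280,220:420],None,fx=3,fy=3,interpolation=cv2.INTER_CUBIC))
from scipy.spatial.transform import Rotation as R
print(R.from_rotvec(read_state()["tcp_rot"]).as_matrix().round(4))
E
```

```text
7.55 [0.4833 0.2006 0.225 ] [1.935 2.472 0.009] [-0.2  0.2 -0.7] 0.2785746842512874
[[ 0.971  0.226  0.079  0.463]
 [ 0.24  -0.924 -0.298  0.277]
 [ 0.006  0.308 -0.951  0.381]
 [ 0.     0.     0.     1.   ]]
lid 16799 [489.2 152.1] [165.8 199.8] 10.5 med [0.4663 0.1968 0.0836]
boss 607 [479.  202.8] [37.6 24.3] 21.8 med [0.4775 0.2046 0.0914]
0.1 6 318 326 190 192 [0.4792 0.2024 0.1062] [0.4864 0.2051 0.1075]
0.108 24 317 327 190 196 [0.4786 0.2007 0.1081] [0.4876 0.2055 0.1156]
0.116 20 318 326 193 196 [0.4791 0.2023 0.1165] [0.4861 0.2053 0.1228]
0.124 8 319 325 195 196 [0.4798 0.2041 0.1244] [0.4848 0.2054 0.1272]
0.156 3 305 331 197 198 [0.4676 0.2112 0.1636] [0.486  0.2165 0.1639]
[[-0.24    0.9708  0.005 ]
 [ 0.9708  0.24    0.0034]
 [ 0.0021  0.0057 -1.    ]]
```

View pics/w4z.png

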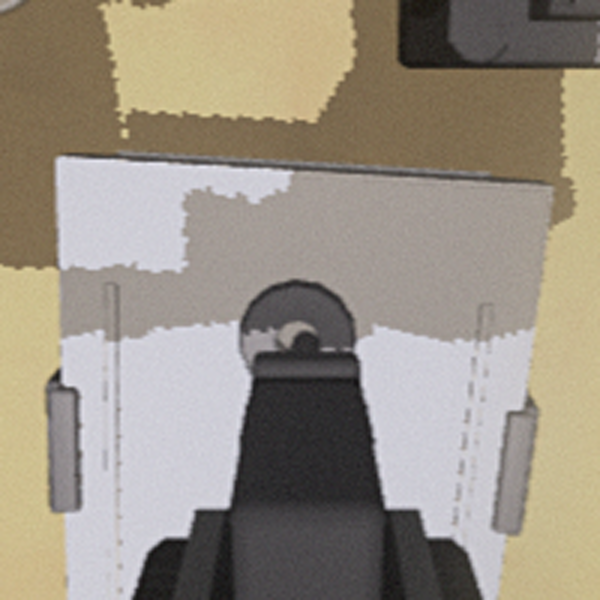

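>>> {"fn": "step_arm", "kwargs": {"motion": [[[0.01,-0.0015,-0.0035,0.001,-0.2,0.3,0],[0.01,-0.0015,-0.0035,0.001,-0.2,0.3,0],[0.01,-0.0015,-0.0035,0.001,-0.2,0.3,0],[0.01,-0.0015,-0.0035,0.001,-0.2,0.3,0],[0.01,-0.0015,-0.0035,0.001,-0.2,0.3,0],[0.01,-0.0015,-0.0035,0.001,-0.2,0.3,0],[0.01,-0.0015,-0.0035,0.001,-0.2,0.3,0],[0.01,-0.0015,-0.0035,0.001,-0.2,0.3,0]]]}}

```text
time: 8.6
tool_pos: [0.4818, 0.1971, 0.226]
tcp_rot: [-1.936, -2.474, 0.0]
wrist_force: [0.0, 0.2, -0.2]
width: 0.283
```

```bash
python3 look.py w5; python3 - <<'E'
from h import *
f=np.load("w5.npz");W=cloud("wrist",f["d"],f["T"])
k=(W[...,2]>.1)&(W[...,2]<.124)&(abs(W[...,0]-.48)<.02)&(abs(W[...,1]-.2)<.03)
print(W[k].min(0).round(4),W[k].max(0).round(4))
k=(W[...,2]>.0885)&(W[...,2]<.097)&(abs(W[...,0]-.48)<.04)&(abs(W[...,1]-.2)<.04)
p=W[k]; print(p.min(0).round(4),p.max(0).round(4))
c,r=cv2.minEnclosingCircle((p[:,:2]*1000).astype(np.float32));print(c,r)
im=cv2.imread("pics/w5.png");cv2.imwrite("pics/w5z.png",cv2.resize(im[160:215,285:360],None,fx=8,fy=8,interpolation=cv2.INTER_CUBIC))
E
```

```text
8.6 [0.4818 0.1971 0.226 ] [-1.936 -2.474  0.   ] [ 0.   0.2 -0.2] 0.2829637789980096
[[ 0.971  0.228  0.074  0.462]
 [ 0.24  -0.923 -0.301  0.274]
 [-0.     0.31  -0.951  0.381]
 [ 0.     0.     0.     1.   ]]
[0.4764 0.1964 0.1072] [0.4854 0.2018 0.1235]
[0.4626 0.1851 0.0886] [0.5002 0.2155 0.0936]
(481.5027770996094, 197.095703125) 19.0020809173584
```

View pics/w5z.png

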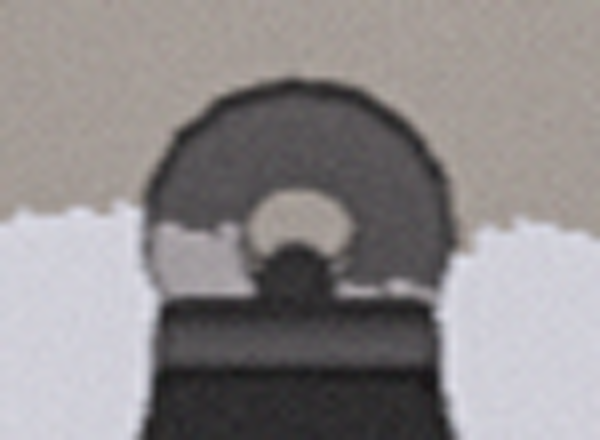

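The rod tip at about (323,194) lines up with the port hole to within 1 mm.

>>> {"fn": "step_arm", "kwargs": {"motion": [[[0.01,0,0,-0.006,0,0,0],[0.01,0,0,-0.013,0,0,0],[0.01,0,0,-0.021,0,0,0],[0.01,0,0,-0.03,0,0,0],[0.01,0,0,-0.04,0,0,0],[0.01,0,0,-0.05,0,0,0],[0.01,0,0,-0.057,0,0,0],[0.01,0,0,-0.06,0,0,0]]]}}

```text
time: 9.65
tool_pos: [0.4815, 0.197, 0.1653]
tcp_rot: [-1.936, -2.473, 0.002]
wrist_force: [-0.8, 0.6, -1.2]
width: 0.282
```

>>> {"fn": "step_arm", "kwargs": {"motion": [[[0.01,0,0,-0.003,0,0,0],[0.01,0,0,-0.005,0,0,0],[0.01,0,0,-0.007,0,0,0],[0.01,0,0,-0.008,0,0,0],[0.01,0,0,-0.009,0,0,0],[0.01,0,0,-0.0095,0,0,0],[0.01,0,0,-0.01,0,0,0],[0.01,0,0,-0.01,0,0,0]]]}}

```text
time: 10.65
tool_pos: [0.4815, 0.197, 0.1553]
tcp_rot: [-1.936, -2.473, 0.002]
wrist_force: [-0.5, 0.1, -0.4]
width: 0.276
```

>>> {"fn": "step_arm", "kwargs": {"motion": [[[0.01,0,0,-0.0005,0,0,0],[0.01,0,0,-0.001,0,0,0],[0.01,0,0,-0.001,0,0,0],[0.01,0,0,-0.0015,0,0,0],[0.01,0,0,-0.0015,0,0,0],[0.01,0,0,-0.002,0,0,0],[0.01,0,0,-0.002,0,0,0],[0.01,0,0,-0.002,0,0,0]]]}}

```text
time: 11.65
tool_pos: [0.4817, 0.1971, 0.154]
tcp_rot: [-1.936, -2.473, 0.001]
wrist_force: [-1.9, -1.1, 5.6]
width: 0.281
```

Contact at 6 N at the expected height, so the foot is seated. I'll release and then retreat.

>>> {"fn": "step_arm", "kwargs": {"motion": [[[0.03,0,0,0,0,0,0],[0.035,0,0,0,0,0,0],[0.045,0,0,0,0,0,0],[0.055,0,0,0,0,0,0],[0.06,0,0,0,0,0,0],[0.06,0,0,0,0,0,0],[0.06,0,0,0.002,0,0,0],[0.06,0,0,0.005,0,0,0]]]}}

```text
time: 12.65
tool_pos: [0.4817, 0.197, 0.1592]
tcp_rot: [-1.936, -2.473, 0.001]
wrist_force: [-0.9, -0.8, -0.3]
width: 0.704
```

>>> {"fn": "step_arm", "kwargs": {"motion": [[[0.06,0,0,0.01,0,0,0],[0.06,0,0,0.03,0,0,0],[0.06,0,0,0.06,0,0,0],[0.06,0,0,0.1,0,0,0],[0.06,0,0,0.14,0,0,0],[0.06,0,0,0.17,0,0,0],[0.06,0,0,0.18,0,0,0],[0.06,0,0,0.18,0,0,0]]]}}

```text
time: 13.65
tool_pos: [0.4818, 0.1971, 0.3396]
tcp_rot: [1.936, 2.474, 0.0]
wrist_force: [0.4, 0.9, -0.3]
width: 0.707
```

```bash
python3 look.py w6 flat_probe round_probe; python3 - <<'E'
from h import *
f=np.load("w6.npz");W=cloud("wrist",f["d"],f["T"])
for n,z0,z1,x,y in [("flat top",.17,.19,.482,.197),("rnd",.135,.15,.515,.425)]:
    k=(W[...,2]>z0)&(W[...,2]<z1)&(abs(W[...,0]-x)<.03)&(abs(W[...,1]-y)<.03);p=W[k]
    if len(p)>4:
        r=cv2.minAreaRect((p[:,:2]*1000).astype(np.float32));A=np.linalg.lstsq(np.c_[p[:,:2]-p[:,:2].mean(0),np.ones(len(p))],p[:,2],rcond=None)[0];print(n,len(p),np.round(r[0],1),np.round(r[1],1),r[2],np.median(p,0).round(4),A.round(3))
im,d=read_camera("scene");cv2.imwrite("pics/s6.png",cv2.resize(im[120:280,220:420],None,fx=4,fy=4))
E
```

```text
13.65 [0.4818 0.1971 0.3396] [1.936 2.474 0.   ] [ 0.4  0.9 -0.3] 0.7073470160441258
[[ 0.971  0.228  0.075  0.462]
 [ 0.24  -0.923 -0.301  0.274]
 [ 0.001  0.31  -0.951  0.495]
 [ 0.     0.     0.     1.   ]]
flat_probe 0.59 [0.477 0.203 0.18 ]
flat top 679 [481.2 197.9] [26.  28.6] 13.4840087890625 [0.481  0.1988 0.179 ] [ 0.007 -0.063  0.179]
```

View pics/s6.png

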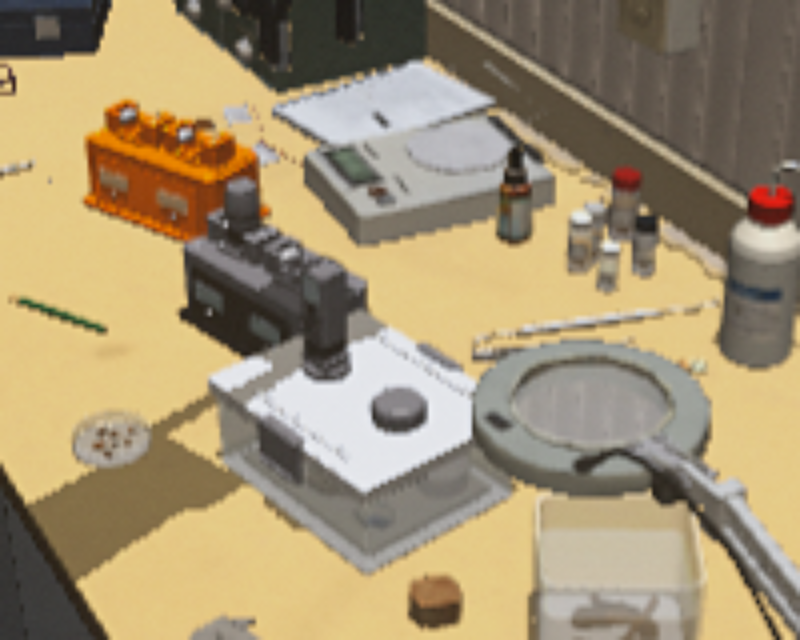

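The probe stands upright on the port. Its top is at 179 mm against the expected 180 mm, and it is centred at (481, 198) mm. The round probe is still in its bay and nothing else has moved.

```bash
python3 -c "
from workcell import *
print(finish_job())"
```

```text
the job is handed in; nothing more can be done
None
```

The flat probe is now in the dry box port, and I handed the job in at about 14 s of the 45 s allowed. I pulled it straight up out of the grey dock and lowered its rod into the port. The foot touched down at about 6 N, then I let go and raised the arm clear.

**Last checks:**
- **Seating:** the handle stands upright and centred on the port within about 1 mm. Its top is at 179 mm, against the 180 mm expected for a flat seat.
- **Tilt:** a plane fitted to the handle top gave a slope of about 0.06. I put this down to side-face points caught in the fit, because the picture shows the handle upright, but I did not confirm it separately.
- **Surroundings:** in the last scene picture, the round probe is still in its bay and the things around the dock and box look unmoved. The round probe was out of the final close-up, so that check is by eye only. The potsherd was outside that picture, and I did not compare the vial on its own.

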